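# Pull the joiner keys from the garden edging and sort them by the caddy's gauge slot

## Task

Shut the caddy's lid, then lift every joiner key straight up out of the row of edging blocks without dragging the edging along. Sort the keys by the gauge slot in the shut lid: those that fit are let through the slot into the caddy, and those too thick for it are set down gently, not dropped, in the upturned bucket lid. Leave the lid shut and the mug, the soap pump and the jar where they are.

Things in the scene. Friction and masses are not known exactly. Their poses are not given: they have to be found in the camera images.
- edging: Loose garden edging, seven brown wood-look composite blocks in a row on a 6 mm base strip: 60 x 382 x 50 mm, 1.6 kg. Origin under its centre, y along the row, z up. Six bays at y = +-29, +-87, +-145 mm have T-shaped grooves 44 mm deep, open only at the top; some hold a joiner key with 2 mm of play, its foot on the strip 6 mm up, body top and tab above the blocks.
- key1_mid (a point): Centre (45 mm above the foot) of a black joiner key, 90 mm tall, or None if absent. z up, y along the row. Foot to 52 mm up: body 20 mm in y and 18 mm (slim) or 36 mm (thick) in x; which is not told, see its shape or try the slot. Tongues beside it, 44 mm tall, 14 mm in x, reach y = +-24 mm. On top, 52 to 90 mm up, a grip tab 14 mm in x, 20 mm in y. 60 to 130 g.
- key2_mid (a point): Centre (45 mm above the foot) of a black joiner key, 90 mm tall, or None if absent. z up, y along the row. Foot to 52 mm up: body 20 mm in y and 18 mm (slim) or 36 mm (thick) in x; which is not told, see its shape or try the slot. Tongues beside it, 44 mm tall, 14 mm in x, reach y = +-24 mm. On top, 52 to 90 mm up, a grip tab 14 mm in x, 20 mm in y. 60 to 130 g.
- key3_mid (a point): Centre (45 mm above the foot) of a black joiner key, 90 mm tall, or None if absent. z up, y along the row. Foot to 52 mm up: body 20 mm in y and 18 mm (slim) or 36 mm (thick) in x; which is not told, see its shape or try the slot. Tongues beside it, 44 mm tall, 14 mm in x, reach y = +-24 mm. On top, 52 to 90 mm up, a grip tab 14 mm in x, 20 mm in y. 60 to 130 g.
- key4_mid (a point): Centre (45 mm above the foot) of a black joiner key, 90 mm tall, or None if absent. z up, y along the row. Foot to 52 mm up: body 20 mm in y and 18 mm (slim) or 36 mm (thick) in x; which is not told, see its shape or try the slot. Tongues beside it, 44 mm tall, 14 mm in x, reach y = +-24 mm. On top, 52 to 90 mm up, a grip tab 14 mm in x, 20 mm in y. 60 to 130 g.
- key5_mid (a point): Centre (45 mm above the foot) of a black joiner key, 90 mm tall, or None if absent. z up, y along the row. Foot to 52 mm up: body 20 mm in y and 18 mm (slim) or 36 mm (thick) in x; which is not told, see its shape or try the slot. Tongues beside it, 44 mm tall, 14 mm in x, reach y = +-24 mm. On top, 52 to 90 mm up, a grip tab 14 mm in x, 20 mm in y. 60 to 130 g.
- key6_mid (a point): Centre (45 mm above the foot) of a black joiner key, 90 mm tall, or None if absent. z up, y along the row. Foot to 52 mm up: body 20 mm in y and 18 mm (slim) or 36 mm (thick) in x; which is not told, see its shape or try the slot. Tongues beside it, 44 mm tall, 14 mm in x, reach y = +-24 mm. On top, 52 to 90 mm up, a grip tab 14 mm in x, 20 mm in y. 60 to 130 g.
- caddy: White plastic caddy fixed to the shelf, 200 (x) x 150 (y) x 150 mm tall without its lid, walls 4 mm. Origin under its centre, front faces its -x. Inside, the floor slopes down towards the front, so keys let fall through the slot topple over and lie clear of it.
- caddy_lid (a joint): The caddy's flat hinged lid, 200 mm from hinge to front edge, 150 mm wide, 5 mm thick: angle in rad, 0 = shut (underside 150 mm above the shelf), growing as the front edge swings up. The stiff hinge stays where it is left; a few newtons on the front part push it down.
- lid_hinge (a point): Middle of the hinge line, on the caddy's far (+x) rim, 150 mm above the shelf; the hinge line runs along the y axis of this point. It does not move with the lid.
- slot (a point): Centre of the gauge slot, on the lid's top face, moving with the lid: 100 mm from the hinge, mid-width. The slot is a plain rectangular hole, 25 mm along this point's x axis and 56 mm along its y axis. Slim keys drop through, standing, thick ones do not.
- bucket_lid: Stainless steel bucket lid lying upside down on the shelf like a shallow dish, loose: 204 mm across, floor 4 mm thick and 186 mm across, rim 14 mm high. Origin under its centre.
- mug: White ceramic mug, 80 mm across, 90 mm tall, not part of the job. Origin under its centre.
- soap_pump: White soap pump dispenser, 68 mm across, 175 mm tall, not part of the job. Origin under its centre.
- jar: Clear jar with a steel cap, 72 mm across, 100 mm tall, not part of the job. Origin under its centre.

How it is judged:
By the outcome, as a careful person would: the job done as asked, in the order asked, and still so for the second after the job is handed in, with the robot touching nothing.
Of key1, key2, key3, key4, key5, key6 only 4 to 6 are there at a start; the rules pass over those that are not, and their reading is None.
At some moment in a run one of bucket_lid may be knocked a few centimetres aside while the robot is not near it.
It also fails if it takes over 210 s, if anything falls off the work surface, if the arm or the gripper's body presses on something with over 40 N, if the wrist force passes 120 N, or if a joint passes its speed limit or range.

## Robot

A 7-joint arm with a two-finger parallel gripper is mounted at the origin on the work surface. World frame = base frame: x ahead of the robot, y to its left, z up, the work surface at z = 0. Lengths are in m, angles in rad, forces in N, time in s.
With the tool pointing down it reaches from about 0.35 to 0.9 m from the base axis. Payload 7.2 kg.
Tool frame: the origin (TCP) lies at the very end of the fingers, on their centre line; the grasp point (between the pads) lies 19 mm behind it; z points along the fingers, y is the line along which they close (so a half turn about z gives the same grasp; the last joint's range is limited). The gripper opens to 88 mm and grips with 3 to 60 N. Pads are 20 mm wide; open, the fingers measure 115 mm over their backs; the gripper's body (75 mm by 178 mm) begins 61 mm behind the grasp point.
Start: joints at [-1.23, 0.411, -0.013, 1.596, 0.006, 1.134, -0.082], TCP at [0.248, 0.573, 0.223] pointing down, gripper open.
Joint ranges: [-2.95, 2.95], [-0.29, 1.99], [-1.47, 1.44], [0.14, 2.54], [-1.03, 4.17], [0.13, 1.85], [-2.86, 2.86]. Speed limits (rad/s): [2.39, 2.39, 3.01, 3.01, 3.14, 3.14, 3.14].

## Interface

Orientations are given as a rotation vector (axis times angle).
In Python, from workcell import env, vision, workorder gives the robot as it stands.
- The arm moves only by the tool drive_tool, never from a script. Its argument "commands" is a list of rows, each a list of 7 numbers: the finger opening in mm, from 0 to 87.8, then the shift along the tool's x, y, z in units of 40 mm (1.0 is 40 mm), then the turn, a rotation vector about the tool's x, y, z in units of 6 degrees (1.0 is 6 degrees). A call has exactly 10 rows; each row shifts and turns the commanded pose from where the row before left it, along the tool's axes as they then stand; what a row does not reach is not made up. A row lasts 1/12 s, in which the tool goes at most 41.7 mm and 7.16 degrees, less where a joint would pass 70% of its speed; a pose out of reach is approached as far as the arm can. A call is refused whole if a number of a shift passes 1 or a number of a turn 1, either way. A call with a gripper value outside its range is refused whole. The fingers move at their own pace and stop on an object; "newtons" is the grip in N (left out, the last holds). Time passes only in rows, so rows that do not move let the fingers close, or fill a call up. It gives the time, the measured TCP pose, the force, the opening and the grip force at its end, in the units of the state.
- env.observe(): the state, without advancing time (a new reading comes with each control period).
- vision.camera(name): name is "side" or "top" or "wrist"; returns a dict with "color" (384x512x3 uint8, red, green, blue), "mtx" (3x3 intrinsics, pixels), "camera_from_world" (4x4, takes a point from world to camera coordinates). Camera axes: x right, y up, looking along -z (the intrinsics and any distortion apply to the point x, -y, -z); pixel columns grow to the right and rows downward; lengths in m; the calibration is good to about 2 mm. A picture is of the moment at which its call begins. There is no depth.
- workorder.sign_off(): hands the job in; it is judged then, once.
The state is a dict: "clock": time; "qpos": joint angles; "joint_vel": joint speeds; "tau": joint torques, N m; "tcp_pos": TCP position; "eef_rot": TCP orientation; "ft_force": force on the tool from outside, world axes, zero at the start; "moment": the same for the moment, N m; "width": finger opening in m; "gripper_force": force on a finger pad.
Only numpy, scipy, OpenCV 4.12 (cv2) and the standard library are available. Lean on these libraries where they do the work, as an engineer would, in place of code of your own. Each camera call takes 0.05 s, during which the arm holds its last target. There are 200 camera calls.

## Working session

There is one attempt and no reset: what is moved stays moved. The work goes in short steps, Python scripts to look and compute and a tool call to move; the robot and the scene stay as the last step left them, time stands still between calls to the robot, and variables do not carry over. Pictures are saved under pics/ and viewed, at most 14 in all, crops included, and the job is handed in when it is done.

Besides the shell and the picture viewer there is one more tool, called as name(argument=value, ...) on one line, values as JSON. drive_tool: Moves the arm, as the interface text tells. Its arguments: {"type":"object","properties":{"commands":{"type":"array"},"newtons":{"type":"number"}},"required":["commands"]}

```bash
ls; mkdir -p pics; cat > h.py <<'E'
import numpy as np, cv2
from scipy.spatial.transform import Rotation as R
from workcell import env, vision, workorder
def shot(n):
    c=vision.camera(n); return c
def ray(c,u,v):
    M=np.array(c["camera_from_world"]);K=np.array(c["mtx"])
    p=np.linalg.inv(K)@[u,v,1]; d=M[:3,:3].T@np.array([p[0],-p[1],-p[2]])
    return -M[:3,:3].T@M[:3,3], d
def onz(c,u,v,z):
    o,d=ray(c,u,v); return o+d*(z-o[2])/d[2]
def proj(c,P):
    M=np.array(c["camera_from_world"]);q=M[:3,:3]@np.array(P)+M[:3,3]
    r=np.array(c["mtx"])@[q[0],-q[1],-q[2]]; return r[:2]/r[2]
E
python3 - <<'E'
from h import *
import pickle
ks={}
for n in ["side","top","wrist"]:
    c=shot(n);ks[n]=c;cv2.imwrite(f"pics/{n}0.png",c["color"][:,:,::-1]); print(n,[k for k in c],(-np.array(c["camera_from_world"])[:3,:3].T@np.array(c["camera_from_world"])[:3,3]).round(3))
pickle.dump(ks,open("k0.pkl","wb"))
a=np.vstack([ks["side"]["color"],ks["top"]["color"]])
s=env.observe();print({k:np.round(v,3) for k,v in s.items()})
E
```

```text
pics
side ['color', 'mtx', 'camera_from_world'] [-0.133 -0.662  0.69 ]
top ['color', 'mtx', 'camera_from_world'] [0.345 0.012 1.237]
wrist ['color', 'mtx', 'camera_from_world'] [0.188 0.6   0.385]
{'clock': np.float64(0.15), 'qpos': array([-1.23 ,  0.412, -0.013,  1.597,  0.006,  1.134, -0.082]), 'joint_vel': array([ 0.001, -0.001, -0.   , -0.002,  0.001, -0.   ,  0.001]), 'tau': array([ 2.0000e-03, -5.8834e+01,  6.4200e-01, -2.9129e+01, -5.4000e-02,
        1.6000e-02,  0.0000e+00]), 'tcp_pos': array([0.248, 0.573, 0.222]), 'eef_rot': array([-6.380e-01, -3.076e+00,  2.000e-03]), 'ft_force': array([-0.398, -0.607, -0.218]), 'moment': array([0.007, 0.041, 0.027]), 'gripper_force': np.float64(0.0), 'width': np.float64(0.088)}
```

View pics/side0.png

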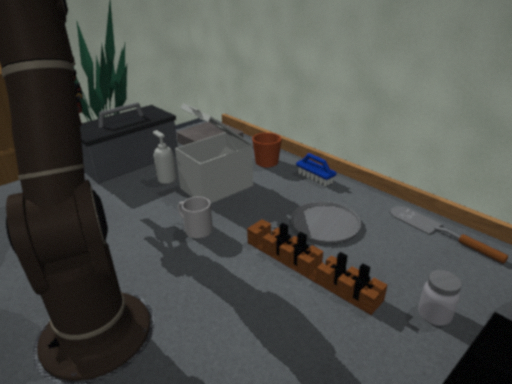

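View pics/top0.png

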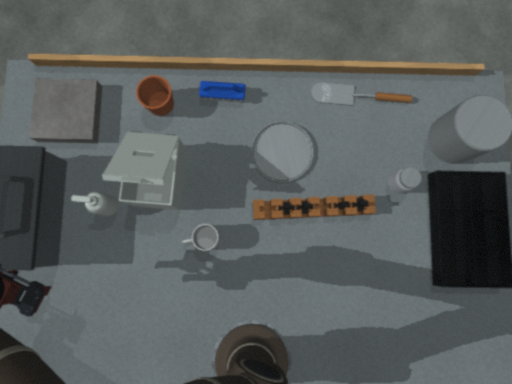

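The four keys in the top view are at about (288,208), (308,208), (343,206) and (361,204). The bucket lid is at (284,152), the caddy with its open lid around (147,170), the mug (204,237), the pump (97,203) and the jar (405,180). I'll enlarge the details next.

```bash
python3 - <<'E'
from h import *
import pickle
ks=pickle.load(open("k0.pkl","rb"))
def z(n,x0,y0,w,h,W,H): return cv2.resize(ks[n]["color"][y0:y0+h,x0:x0+w,::-1],(W,H),interpolation=cv2.INTER_CUBIC)
a=z("top",245,185,140,40,784,224)
b=z("side",240,210,150,105,392,274)
cc=z("side",150,90,120,130,253,274); d=z("top",80,125,110,90,335,274)
r=np.hstack([cc,d]); b2=z("side",240,210,150,105,784-588+0,137)
img=np.vstack([a,np.hstack([b,cv2.resize(r,(392,274))])])
cv2.imwrite("pics/z0.png",np.clip(img.astype(float)*1.6,0,255).astype(np.uint8))
c=ks["top"]
for u,v,zz in [(284,152,.014)]: print(onz(c,u,v,zz).round(3))
# edging mask
hsv=cv2.cvtColor(c["color"],cv2.COLOR_RGB2HSV)
m=((hsv[...,0]<20)&(hsv[...,1]>110)&(hsv[...,2]>60)).astype(np.uint8); m[:180]=0;m[230:]=0;m[:,:240]=0;m[:,390:]=0
print(hsv[208,265],hsv[208,288])
pts=np.argwhere(m)[:,::-1]
W=np.array([onz(c,u,v,.05)[:2] for u,v in pts]); r=cv2.minAreaRect(W.astype(np.float32)*1000);print("edge",r)
print(cv2.minAreaRect(pts.astype(np.float32)))
print("mtx",c["mtx"][0][0])
E
```

```text
[ 0.656 -0.094  0.014]
[ 14 145 102] [75 20 26]
edge ((474.6931457519531, -185.01605224609375), (59.41722869873047, 378.17767333984375), 3.8619401454925537)
((313.54638671875, 206.4739990234375), (18.978492736816406, 120.91060638427734), 87.27368927001953)
mtx 383.08687354063295
```

View pics/z0.png

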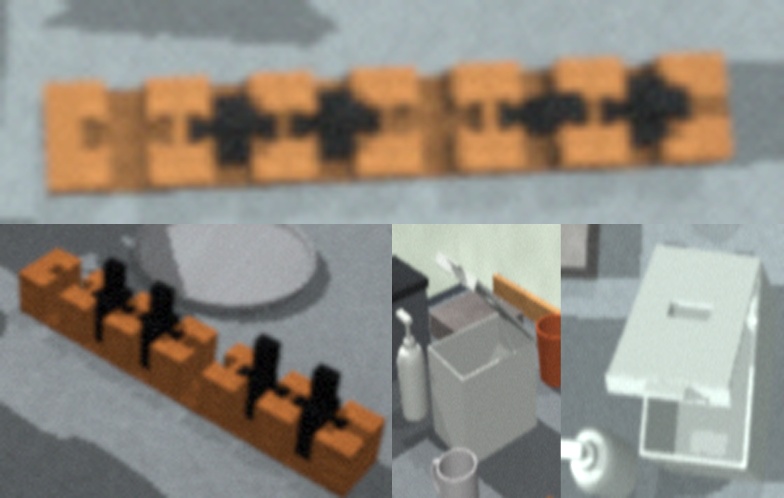

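Zoom: bays +145 and −29 are empty. Keys at +87, +29 and −145 look thick, the one at −87 slim. The caddy lid is partly open. Next I'll work out the caddy geometry.

```bash
python3 - <<'E'
from h import *
import pickle
ks=pickle.load(open("k0.pkl","rb")); c=ks["top"];s=ks["side"]
F=[onz(c,119.4,202.6,.15),onz(c,171.6,205.3,.15)]
H=[onz(c,126.3,132,.152),onz(c,178,136.8,.152)]
print(np.round(F+H,3), np.linalg.norm(F[0]-F[1]),np.linalg.norm(H[0]-H[1]),np.linalg.norm(F[1]-H[1]))
# refine by line edges in a wide upscaled side crop
for th in [20,30,40,50,60]:
    t=np.radians(th); 
    # front lid edge
    pts=[onz(c,u,v,.15+.2*np.sin(t)) for u,v in [(102.7,175.6),(166.7,181)]]
    print(th,np.round(pts,3),np.linalg.norm(pts[0]-pts[1]).round(3), 'horiz dist should be',.2*np.cos(t), np.linalg.norm(np.mean(H,0)[:2]-np.mean(pts,0)[:2]).round(3))
# side predicted rim
for p in F+H: print(proj(s,p).round(1))
big=cv2.resize(s["color"][85:215,140:270,::-1],(600,600),interpolation=cv2.INTER_CUBIC)
cv2.imwrite("pics/z1.png",np.clip(big*1.6,0,255).astype(np.uint8))
E
```

```text
[[0.464 0.385 0.15 ]
 [0.459 0.237 0.15 ]
 [0.671 0.378 0.152]
 [0.659 0.227 0.152]] 0.14863648730153503 0.15124120417725592 0.20080103797943974
20 [[0.528 0.411 0.218]
 [0.517 0.239 0.218]] 0.173 horiz dist should be 0.1879385241571817 0.144
30 [[0.523 0.399 0.25 ]
 [0.512 0.232 0.25 ]] 0.167 horiz dist should be 0.17320508075688776 0.148
40 [[0.518 0.388 0.279]
 [0.507 0.226 0.279]] 0.163 horiz dist should be 0.1532088886237956 0.153
50 [[0.513 0.378 0.303]
 [0.503 0.22  0.303]] 0.158 horiz dist should be 0.12855752193730788 0.157
60 [[0.509 0.37  0.323]
 [0.499 0.216 0.323]] 0.155 horiz dist should be 0.10000000000000003 0.161
[172.8 148.9]
[198.9 164.4]
[224.2 131.4]
[250.8 144.9]
```

View pics/z1.png

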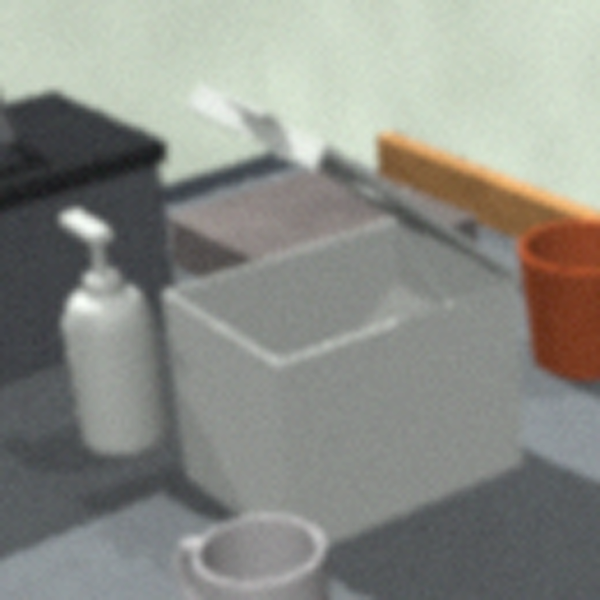

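The caddy's centre is about (0.563, 0.307) with a yaw near −3°. The lid is open about 42°, so its front edge is near x=0.515, z=0.28. I'll rise, close the fingers and turn so that tool y lies along world x, then press the lid.

```bash
cat >> h.py <<'E'
def to(x,y,z,yaw=None):
    "print tool-axis shift (40mm units) and z turn (6deg units): turn computed first-applied?no: shift given in axes AFTER the turn"
    s=env.observe(); r=R.from_rotvec(s["eef_rot"]).as_matrix()
    cur=np.degrees(np.arctan2(r[1,1],r[0,1])); d=np.array([x,y,z])-s["tcp_pos"]
    t=0 if yaw is None else (cur-yaw+90)%180-90
    r2=r@R.from_euler("z",t,degrees=True).as_matrix()
    print("t",round(float(s["clock"]),2),"tcp",np.round(s["tcp_pos"],4),"yaw",cur.round(2),"tilt",np.degrees(np.arccos(-r[2,2])).round(2),"turn",np.round(t/6,2),"shift",np.round(r2.T@d/.04,3),"F",np.round(s["ft_force"],1),"w",np.round(s["width"],4),"q7",np.round(s["qpos"][6],2))
E
```

drive_tool(commands=[[0,0,0,-0.4,0,0,1],[0,0,0,-0.4,0,0,1],[0,0,0,-0.4,0,0,1],[0,0,0,-0.4,0,0,1],[0,0,0,-0.4,0,0,1],[0,0,0,-0.4,0,0,1],[0,0,0,-0.4,0,0,1],[0,0,0,-0.4,0,0,1],[0,0,0,-0.4,0,0,1],[0,0,0,-0.4,0,0,1]], newtons=20)

```text
clock: 0.98
tcp_pos: [0.2483, 0.5733, 0.3831]
eef_rot: [2.096, 2.34, -0.001]
ft_force: [-0.8, -0.2, 0.8]
width: 0.0244
gripper_force: 0.0
```

```bash
python3 -c "
from h import *
to(.53,.31,.34,-3)"
```

```text
t 0.98 tcp [0.2483 0.5733 0.3831] yaw 6.29 tilt 0.03 turn 1.55 shift [-6.205  7.377  1.08 ] F [-0.8 -0.2  0.8] w 0.0244 q7 -1.08
```

drive_tool(commands=[[0,-0.6,0.7,0,0,0,0.8],[0,-0.6,0.7,0,0,0,0.75],[0,-0.6,0.7,0,0,0,0],[0,-0.6,0.7,0,0,0,0],[0,-0.6,0.7,0,0,0,0],[0,-0.6,0.7,0,0,0,0],[0,-0.6,0.7,0,0,0,0],[0,-0.6,0.7,0,0,0,0],[0,-0.6,0.7,0,0,0,0],[0,-0.6,0.7,0,0,0,0]])

```text
clock: 1.82
tcp_pos: [0.5233, 0.3259, 0.3825]
eef_rot: [-2.273, -2.168, 0.0]
ft_force: [1.0, 0.5, 0.2]
width: 0.0004
gripper_force: 0.0
```

```bash
python3 -c "
from h import *
to(.53,.31,.17,-3)
c=shot('wrist');cv2.imwrite('pics/w1.png',c['color'][:,:,::-1]); import pickle;pickle.dump(c,open('w1.pkl','wb'))"
```

```text
t 1.82 tcp [0.5233 0.3259 0.3825] yaw -2.71 tilt 0.02 turn 0.05 shift [-0.387  0.19   5.313] F [1.  0.5 0.2] w 0.0004 q7 -0.58
```

View pics/w1.png

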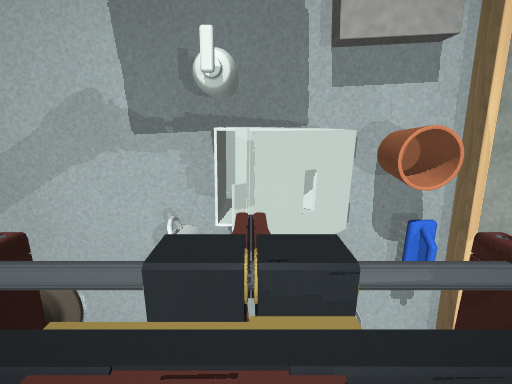

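The fingertips hang at about (250,215). The lid's front edge is at u≈248 and its hinge at u≈352, so x is about right. I'll shift slightly and press down.

drive_tool(commands=[[0,-0.4,0.2,0.5,0,0,0],[0,0,0,0.5,0,0,0],[0,0,0,0.5,0,0,0],[0,0,0,0.4,0,0,0],[0,0,0,0.4,0,0,0],[0,0,0,0.4,0,0,0],[0,0,0,0.4,0,0,0],[0,0,0,0.4,0,0,0],[0,0,0,0.4,0,0,0],[0,0,0,0.4,0,0,0]])

```text
clock: 2.7
tcp_pos: [0.5293, 0.3112, 0.2099]
eef_rot: [-2.273, -2.168, 0.0]
ft_force: [-0.8, 0.7, 1.7]
width: 0.0006
gripper_force: 0.6
```

drive_tool(commands=[[0,0,0,0.2,0,0,0],[0,0,0,0.2,0,0,0],[0,0,0,0.2,0,0,0],[0,0,0,0.2,0,0,0],[0,0,0,0.2,0,0,0],[0,0,0,0.1,0,0,0],[0,0,0,0.1,0,0,0],[0,0,0,0.1,0,0,0],[0,0,0,0,0,0,0],[0,0,0,0,0,0,0]])

```text
clock: 3.53
tcp_pos: [0.5298, 0.3108, 0.1586]
eef_rot: [2.274, 2.168, 0.0]
ft_force: [0.3, -0.7, 0.2]
width: 0.0009
gripper_force: 0.0
```

```bash
python3 -c "
from h import *
to(.53,.31,.155,-3)
for n in ['side','top']:
  c=shot(n);cv2.imwrite('pics/l_%s.png'%n,c['color'][:,:,::-1])
"
```

```text
t 3.53 tcp [0.5298 0.3108 0.1586] yaw -2.73 tilt 0.02 turn 0.04 shift [-0.02   0.006  0.09 ] F [ 0.3 -0.7  0.2] w 0.0009 q7 -0.5
```

drive_tool(commands=[[0,0,0,0.05,0,0,0],[0,0,0,0.05,0,0,0],[0,0,0,0.05,0,0,0],[0,0,0,0.05,0,0,0],[0,0,0,0.05,0,0,0],[0,0,0,0,0,0,0],[0,0,0,0,0,0,0],[0,0,0,0,0,0,0],[0,0,0,0,0,0,0],[0,0,0,0,0,0,0]])

```text
clock: 4.47
tcp_pos: [0.5302, 0.3112, 0.1547]
eef_rot: [-2.273, -2.167, -0.006]
ft_force: [-14.4, -7.3, 44.0]
width: 0.0005
gripper_force: 22.4
```

```bash
python3 -c "
from h import *
to(.53,.31,.155,-3)
for n in ['side','top']:
  c=shot(n);cv2.imwrite('pics/l_%s.png'%n,c['color'][:,:,::-1])
a=cv2.imread('pics/l_side.png')[90:220,130:280];cv2.imwrite('pics/l2.png',cv2.convertScaleAbs(cv2.resize(a,(600,520)),alpha=1.5))
"
```

```text
t 4.47 tcp [0.5302 0.3112 0.1547] yaw -2.75 tilt 0.24 turn 0.04 shift [-0.03  -0.002 -0.008] F [-14.4  -7.3  44. ] w 0.0005 q7 -0.49
```

View pics/l2.png

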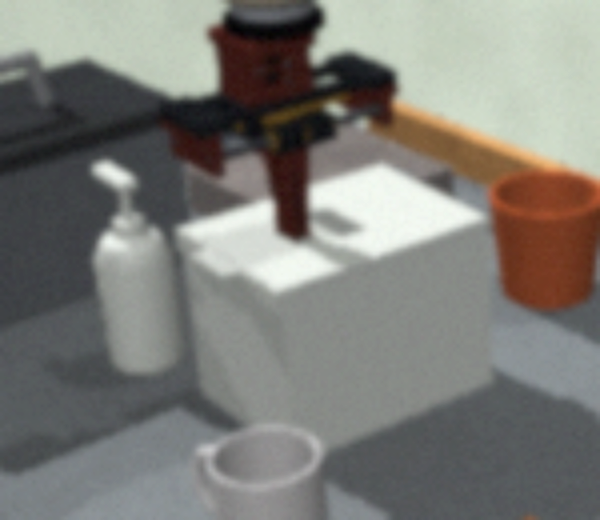

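The picture shows the lid shut: it lies flat on the rim with the fingertips just in front of the slot. I'll raise the tool and look at the slot with the wrist camera.

drive_tool(commands=[[0,0,0,-0.3,0,0,0],[0,0,0,-0.6,0,0,0],[0,0,0,-0.6,0,0,0],[30,-0.3,0.2,-0.6,0,0,0],[30,-0.5,0.2,-0.5,0,0,0],[30,-0.5,0.2,-0.3,0,0,0],[30,-0.5,0.2,0,0,0,0],[30,-0.2,0,0,0,0,0],[30,0,0,0,0,0,0],[30,0,0,0,0,0,0]])

```text
clock: 5.4
tcp_pos: [0.5571, 0.2301, 0.2641]
eef_rot: [-2.273, -2.167, 0.001]
ft_force: [-0.5, -0.0, 0.1]
width: 0.0299
gripper_force: 0.0
```

```bash
cat >> h.py <<'E'
def blobs(mask,amin=30):
    n,l,st,ce=cv2.connectedComponentsWithStats(mask.astype(np.uint8))
    return [(ce[i].round(1),st[i].tolist(),l==i) for i in range(1,n) if st[i,4]>=amin]
def rect(c,m,z):
    cs,_=cv2.findContours(m.astype(np.uint8),cv2.RETR_EXTERNAL,cv2.CHAIN_APPROX_NONE)
    k=max(cs,key=len)[:,0,:]
    w=np.array([onz(c,u,v,z)[:2] for u,v in k],np.float32)*1000
    return cv2.minAreaRect(w)
E
python3 - <<'E'
from h import *
to(.565,.306,.2,-3)
c=shot('wrist');cv2.imwrite('pics/w2.png',c['color'][:,:,::-1]); import pickle;pickle.dump(c,open('w2.pkl','wb'))
print(proj(c,(.565,.306,.155)))
E
```

```text
t 5.4 tcp [0.5571 0.2301 0.2641] yaw -2.73 tilt 0.07 turn 0.04 shift [1.905 0.1   1.602] F [-0.5 -0.   0.1] w 0.0299 q7 -0.39
[254.32598615 112.65683998]
```

View pics/w2.png

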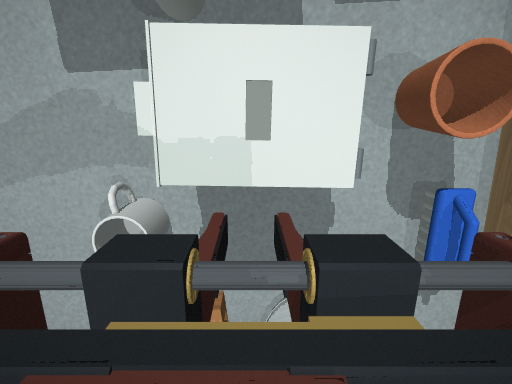

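The slot spans (246–271, 80–140) and the lid looks flush. I'll measure the slot and work out the move to the edging.

```bash
python3 - <<'E'
from h import *
import pickle;c=pickle.load(open('w2.pkl','rb'))
g=cv2.cvtColor(c['color'],cv2.COLOR_RGB2GRAY)
print(g[110,258],g[110,230],c['mtx'][0][0])
m=np.zeros(g.shape,bool);m[70:150,235:282]=g[70:150,235:282]<(int(g[110,258])+int(g[110,230]))/2
print(rect(c,m,.155))
lid=np.zeros(g.shape,bool);lid[10:200,140:380]=g[10:200,140:380]>175
print(rect(c,cv2.morphologyEx(lid.astype(np.uint8),cv2.MORPH_OPEN,np.ones((15,15))),.155))
to(.46,-.27,.30,3.9)
E
```

```text
145 231 268.6764467377894
((568.8948364257812, 307.8260803222656), (55.9752311706543, 25.2215576171875), 85.74713134765625)
((568.909423828125, 307.70587158203125), (150.4551239013672, 200.61643981933594), 86.39952087402344)
t 5.45 tcp [0.5569 0.231  0.2639] yaw -2.64 tilt 0.08 turn -1.09 shift [-12.331  -3.269  -0.903] F [ 0.   0.3 -0.8] w 0.0299 q7 -0.39
```

drive_tool(commands=[[30,0,0,-0.6,0,0,-0.6],[30,0,0,-0.4,0,0,-0.5],[30,-0.9,-0.25,0,0,0,0],[30,-0.9,-0.25,0,0,0,0],[30,-0.9,-0.25,0,0,0,0],[30,-0.9,-0.25,0,0,0,0],[30,-0.9,-0.25,0,0,0,0],[30,-0.9,-0.25,0,0,0,0],[30,-0.9,-0.25,0,0,0,0],[30,-0.9,-0.25,0,0,0,0]])

```text
clock: 6.28
tcp_pos: [0.497, -0.0629, 0.3043]
eef_rot: [-2.141, -2.298, -0.0]
ft_force: [0.5, 0.5, -0.5]
width: 0.0299
gripper_force: 0.0
```

drive_tool(commands=[[30,-0.9,-0.25,0,0,0,0],[30,-0.9,-0.25,0,0,0,0],[30,-0.9,-0.25,0,0,0,0],[30,-0.9,-0.25,0,0,0,0],[30,-0.9,-0.25,0,0,0,0],[30,-0.5,0,0,0,0,0],[30,0,0,0,0,0,0],[30,0,0,0,0,0,0],[30,0,0,0,0,0,0],[30,0,0,0,0,0,0]])

```text
clock: 7.12
tcp_pos: [0.4619, -0.2639, 0.3042]
eef_rot: [-2.141, -2.298, -0.0]
ft_force: [-0.3, 0.3, -0.0]
width: 0.0303
gripper_force: 0.0
```

```bash
python3 - <<'E'
from h import *
to(.46,-.27,.3,3.9)
c=shot('wrist');cv2.imwrite('pics/w3.png',c['color'][:,:,::-1]); import pickle;pickle.dump(c,open('w3.pkl','wb'))
E
```

```text
t 7.12 tcp [ 0.4619 -0.2639  0.3042] yaw 4.07 tilt 0.06 turn 0.03 shift [-0.149 -0.058  0.106] F [-0.3  0.3 -0. ] w 0.0303 q7 0.65
```

View pics/w3.png

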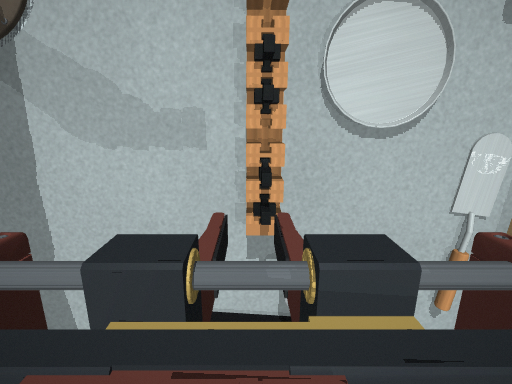

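The row runs along u≈246–288. Keys are at rows 48 and 95 (wide), 172 (narrow) and 208 (wide), and the bucket lid is centred near (388,60). Measuring now.

```bash
cat >> h.py <<'E'
def bucket():
    "bucket lid centre from top camera: bright disc contour"
    c=shot('top'); h=cv2.cvtColor(c['color'],cv2.COLOR_RGB2HSV); return c,h
E
python3 - <<'E'
from h import *
import pickle;c=pickle.load(open('w3.pkl','rb'))
h=cv2.cvtColor(c['color'],cv2.COLOR_RGB2HSV).astype(int)
o=(h[...,0]<20)&(h[...,1]>100)&(h[...,2]>70); o[:, :238]=0;o[:,296:]=0;o[240:]=0
# per-row left/right edges on block top rows -> centreline
W=[]
for v in range(20,212,4):
    us=np.flatnonzero(o[v]); 
    if len(us)<10: continue
    a=onz(c,us.min(),v,.05);b=onz(c,us.max()+1,v,.05); W.append([a[1],a[0],b[0]])
W=np.array(W); ok=abs(W[:,2]-W[:,1]-.06)<.006;print(ok.sum(),len(W), (W[:,2]-W[:,1]).round(3))
p=np.polyfit(W[ok,0],W[ok][:,1:].mean(1),1);print("x=",p, "yaw",np.degrees(np.arctan(-p[0])))
vs=np.flatnonzero(o[:,250:262].any(1));print("end row",vs.max(),onz(c,256,vs.max()+1,.05),onz(c,256,vs.max()+1,.0))
k=(h[...,2]<45);k[:, :240]=0;k[:,294:]=0;k[228:]=0
for ce,st,m in blobs(k,60):
    # width profile
    print(ce,st, onz(c,*ce,.07).round(3))
    print([int(m[v].sum()) for v in range(st[1],st[1]+st[3])])
E
```

```text
34 48 [0.061 0.059 0.06  0.06  0.06  0.06  0.058 0.055 0.054 0.054 0.053 0.06
 0.06  0.059 0.061 0.059 0.06  0.057 0.053 0.053 0.053 0.056 0.059 0.06
 0.06  0.06  0.06  0.056 0.053 0.053 0.053 0.06  0.06  0.06  0.059 0.061
 0.059 0.053 0.053 0.054 0.059 0.06  0.061 0.059 0.059 0.06  0.053 0.054]
x= [-0.06644985  0.46765535] yaw 3.8017069519981916
end row 234 [ 0.47986518 -0.37796325  0.05      ] [ 0.48248634 -0.39957204  0.        ]
[267.1  51.6] [254, 34, 27, 38, 656] [ 0.474 -0.103  0.07 ]
[10, 12, 13, 13, 13, 13, 11, 11, 12, 12, 26, 26, 26, 26, 26, 26, 26, 26, 26, 26, 26, 26, 26, 26, 26, 26, 24, 9, 8, 8, 7, 7, 7, 10, 10, 10, 10, 10]
[266.   95.4] [254, 79, 25, 35, 564] [ 0.477 -0.159  0.07 ]
[10, 10, 11, 10, 10, 8, 11, 11, 11, 20, 25, 25, 25, 25, 25, 25, 25, 25, 25, 25, 25, 25, 25, 25, 23, 7, 6, 6, 6, 6, 9, 10, 10, 10, 9]
[264.8 173.7] [259, 158, 13, 31, 315] [ 0.484 -0.27   0.07 ]
[10, 9, 8, 9, 6, 6, 6, 6, 7, 11, 12, 12, 12, 12, 12, 13, 12, 12, 13, 13, 13, 11, 11, 10, 10, 10, 11, 11, 10, 9, 8]
[265.4 210.4] [253, 194, 27, 34, 495] [ 0.49  -0.327  0.07 ]
[9, 9, 9, 9, 7, 7, 7, 7, 9, 22, 23, 22, 23, 22, 23, 23, 23, 23, 23, 22, 21, 23, 11, 11, 12, 13, 14, 14, 14, 13, 12, 5, 5, 5]
```

Confirmed: three thick keys (bays +87, +29, −145) and one slim (−87). The edging is centred at (0.480, −0.186) with yaw 3.8°. I'll start with the slim key.

```bash
python3 -c "
from h import *
to(.4858,-.273,.062,3.8)"
```

```text
t 7.17 tcp [ 0.4618 -0.2641  0.3044] yaw 4.06 tilt 0.05 turn 0.04 shift [-0.265  0.584  6.059] F [-0.4 -0.2 -0.4] w 0.0299 q7 0.65
```

drive_tool(commands=[[30,-0.26,0.58,0.3,0,0,0.04],[30,0,0,0.7,0,0,0],[30,0,0,0.7,0,0,0],[30,0,0,0.7,0,0,0],[30,0,0,0.7,0,0,0],[30,0,0,0.6,0,0,0],[30,0,0,0.3,0,0,0],[30,0,0,0,0,0,0],[30,0,0,0,0,0,0],[30,0,0,0,0,0,0]])

```text
clock: 8.0
tcp_pos: [0.4859, -0.2752, 0.1461]
eef_rot: [2.148, 2.29, 0.001]
ft_force: [1.1, -0.4, -0.3]
width: 0.0298
gripper_force: 0.0
```

```bash
python3 - <<'E'
from h import *
to(.4858,-.273,.062,3.8)
c=shot('wrist');cv2.imwrite('pics/w4.png',c['color'][:,:,::-1])
E
```

```text
t 8.0 tcp [ 0.4859 -0.2752  0.1461] yaw 3.67 tilt 0.12 turn -0.02 shift [ 0.056 -0.003  2.102] F [ 1.1 -0.4 -0.3] w 0.0298 q7 0.79
```

View pics/w4.png

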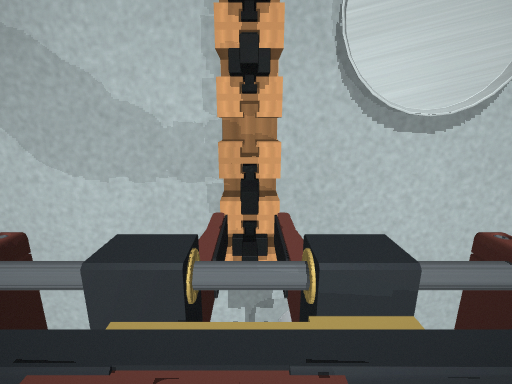

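The row is centred between the fingers (u≈250), with the slim key at rows 165–215. I'll descend, grip and lift slowly.

drive_tool(commands=[[30,0.05,0,0.4,0,0,0],[30,0,0,0.4,0,0,0],[30,0,0,0.4,0,0,0],[30,0,0,0.4,0,0,0],[30,0,0,0.3,0,0,0],[30,0,0,0.2,0,0,0],[30,0,0,0,0,0,0],[10,0,0,0,0,0,0],[10,0,0,0,0,0,0],[10,0,0,0,0,0,0]], newtons=20)

```text
clock: 8.88
tcp_pos: [0.4854, -0.2733, 0.0615]
eef_rot: [2.149, 2.29, 0.001]
ft_force: [1.9, -0.6, -1.2]
width: 0.0143
gripper_force: 19.9
```

drive_tool(commands=[[8,0,0,0,0,0,0],[8,0,0,0,0,0,0],[8,0,0,0,0,0,0],[8,0,0,-0.1,0,0,0],[8,0,0,-0.15,0,0,0],[8,0,0,-0.15,0,0,0],[8,0,0,-0.2,0,0,0],[8,0,0,-0.2,0,0,0],[8,0,0,-0.2,0,0,0],[8,0,0,-0.2,0,0,0]])

```text
clock: 9.72
tcp_pos: [0.4849, -0.273, 0.1097]
eef_rot: [2.15, 2.291, 0.0]
ft_force: [-0.1, -0.6, -0.1]
width: 0.014
gripper_force: 20.0
```

```bash
python3 - <<'E'
from h import *
to(.4858,-.273,.2,3.8)
E
```

```text
t 9.72 tcp [ 0.4849 -0.273   0.1097] yaw 3.64 tilt 0.02 turn -0.03 shift [-1.000e-03  2.400e-02 -2.258e+00] F [-0.1 -0.6 -0.1] w 0.014 q7 0.82
```

drive_tool(commands=[[8,0,0,-0.4,0,0,0],[8,0,0,-0.7,0,0,0],[8,0,0,-0.8,0,0,0],[8,0,0,-0.8,0,0,0],[8,0,0,-0.8,0,0,0],[8,0,0,-0.4,0,0,0.4],[8,0,0,-0.2,0,0,0.4],[8,0,0,0,0,0,0.4],[8,0,0,0,0,0,0.1],[8,0,0,0,0,0,0]])

```text
clock: 10.55
tcp_pos: [0.4846, -0.2728, 0.2729]
eef_rot: [2.3, 2.14, 0.0]
ft_force: [-0.1, -1.0, -1.8]
width: 0.0139
gripper_force: 20.0
```

```bash
python3 - <<'E'
from h import *
to(.569,.308,.25,-4)
c=shot('top')
cv2.imwrite('pics/t2.png',c['color'][:,:,::-1])
E
```

```text
t 10.55 tcp [ 0.4846 -0.2728  0.2729] yaw -4.14 tilt 0.01 turn -0.02 shift [14.632  1.091  0.576] F [-0.1 -1.  -1.8] w 0.0139 q7 0.56
```

drive_tool(commands=[[8,0.5,0.07,0,0,0,0],[8,0.9,0.07,0,0,0,0],[8,0.9,0.07,0,0,0,0],[8,0.9,0.07,0,0,0,0],[8,0.9,0.07,0,0,0,0],[8,0.9,0.07,0,0,0,0],[8,0.9,0.07,0,0,0,0],[8,0.9,0.07,0,0,0,0],[8,0.9,0.07,0,0,0,0],[8,0.9,0.07,0,0,0,0]])

```text
clock: 11.43
tcp_pos: [0.5374, 0.0697, 0.2724]
eef_rot: [-2.299, -2.14, 0.001]
ft_force: [0.9, -0.5, -0.8]
width: 0.0142
gripper_force: 20.0
```

drive_tool(commands=[[8,0.9,0.07,0,0,0,0],[8,0.9,0.07,0,0,0,0],[8,0.9,0.07,0,0,0,0],[8,0.9,0.07,0,0,0,0],[8,0.9,0.07,0,0,0,0],[8,0.9,0.07,0,0,0,0],[8,0.5,0,0.2,0,0,0],[8,0.1,0,0.1,0,0,0],[8,0,0,0,0,0,0],[8,0,0,0,0,0,0]])

```text
clock: 12.27
tcp_pos: [0.5718, 0.3041, 0.2597]
eef_rot: [2.301, 2.137, -0.004]
ft_force: [0.2, -0.8, -0.3]
width: 0.014
gripper_force: 20.0
```

```bash
python3 - <<'E'
from h import *
to(.569,.308,.23,-4)
E
```

```text
t 12.27 tcp [0.5718 0.3041 0.2597] yaw -4.23 tilt 0.14 turn -0.04 shift [ 0.094 -0.076  0.743] F [ 0.2 -0.8 -0.3] w 0.014 q7 -0.46
```

drive_tool(commands=[[8,0.09,-0.08,0.2,0,0,0],[8,0,0,0.2,0,0,0],[8,0,0,0.2,0,0,0],[8,0,0,0.2,0,0,0],[8,0,0,0.1,0,0,0],[8,0,0,0,0,0,0],[8,0,0,0,0,0,0],[8,0,0,0,0,0,0],[8,0,0,0,0,0,0],[8,0,0,0,0,0,0]])

```text
clock: 13.1
tcp_pos: [0.5692, 0.3102, 0.2251]
eef_rot: [2.301, 2.139, 0.001]
ft_force: [-0.0, -0.1, -0.5]
width: 0.0142
gripper_force: 20.0
```

```bash
python3 - <<'E'
from h import *
to(.569,.308,.225,-4)
c=shot('wrist');cv2.imwrite('pics/w5.png',cv2.resize(c['color'][60:260,130:380,::-1],(750,600),interpolation=cv2.INTER_CUBIC))
E
```

```text
t 13.1 tcp [0.5692 0.3102 0.2251] yaw -4.16 tilt 0.04 turn -0.03 shift [-0.055 -0.     0.002] F [-0.  -0.1 -0.5] w 0.0142 q7 -0.46
```

View pics/w5.png

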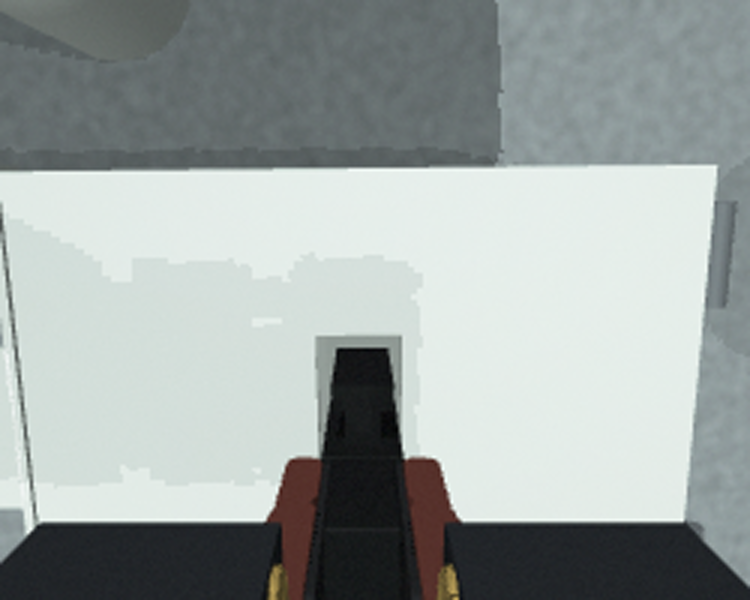

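The tongue end (x 334–390) sits inside the slot (316–402) in the crop. Checking the numbers.

```bash
python3 - <<'E'
from h import *
c=shot('wrist')
print("tongue",onz(c,130+334/3,60+347/3,.169),onz(c,130+390/3,60+347/3,.169))
print("slot",onz(c,130+316/3,60+336/3,.155),onz(c,130+402/3,60+336/3,.155))
E
```

```text
tongue [0.5639778  0.33473956 0.169     ] [0.57940839 0.33361405 0.169     ]
slot [0.55831164 0.33571915 0.155     ] [0.58343865 0.3338866  0.155     ]
```

drive_tool(commands=[[8,-0.08,-0.02,0,0,0,0],[8,0,0,0.1,0,0,0],[8,0,0,0.15,0,0,0],[8,0,0,0.15,0,0,0],[8,0,0,0.15,0,0,0],[8,0,0,0.15,0,0,0],[8,0,0,0.15,0,0,0],[8,0,0,0.15,0,0,0],[8,0,0,0,0,0,0],[8,0,0,0,0,0,0]])

```text
clock: 14.03
tcp_pos: [0.5677, 0.3068, 0.1841]
eef_rot: [-2.301, -2.139, 0.001]
ft_force: [0.2, 0.2, -0.1]
width: 0.0139
gripper_force: 20.0
```

No contact force, so the key is inside the slot. I'll lower it the rest of the way and release.

drive_tool(commands=[[8,0,0,0.1,0,0,0],[8,0,0,0.15,0,0,0],[8,0,0,0.15,0,0,0],[8,0,0,0.15,0,0,0],[8,0,0,0,0,0,0],[8,0,0,0,0,0,0],[30,0,0,0,0,0,0],[30,0,0,0,0,0,0],[30,0,0,0,0,0,0],[30,0,0,0,0,0,0]])

```text
clock: 14.87
tcp_pos: [0.5681, 0.3071, 0.163]
eef_rot: [2.301, 2.139, 0.001]
ft_force: [-0.1, -0.1, -0.2]
width: 0.03
gripper_force: 0.0
```

drive_tool(commands=[[30,0,0,0,0,0,0],[30,0,0,0,0,0,0],[30,0,0,-0.5,0,0,0],[30,0,0,-0.6,0,0,0],[30,0,0,-0.7,0,0,0],[30,-0.3,0,-0.7,0,0,0],[30,-0.6,0,0,0,0,0],[30,-0.6,0,0,0,0,0],[30,-0.4,0,0,0,0,0],[30,0,0,0,0,0,0]])

```text
clock: 15.7
tcp_pos: [0.5628, 0.2267, 0.2633]
eef_rot: [2.305, 2.133, -0.0]
ft_force: [-0.2, 0.0, -0.0]
width: 0.0302
gripper_force: 0.0
```

```bash
python3 - <<'E'
from h import *
to(.4743,-.0995,.27,3.8)
c=shot('wrist');t=shot('top');s=shot('side')
a=c['color'][:,:,::-1]
b=cv2.resize(np.vstack([s['color'],t['color']])[:,:,::-1],(400,600))
cv2.imwrite('pics/m6.png',np.hstack([cv2.resize(a,(400,600))[:,:],cv2.convertScaleAbs(b,alpha=1.5)]))
import pickle;pickle.dump(t,open('t6.pkl','wb'))
E
```

```text
t 15.7 tcp [0.5628 0.2267 0.2633] yaw -4.46 tilt 0.06 turn -1.38 shift [-7.991 -2.749 -0.163] F [-0.2  0.  -0. ] w 0.0302 q7 -0.38
```

View pics/m6.png

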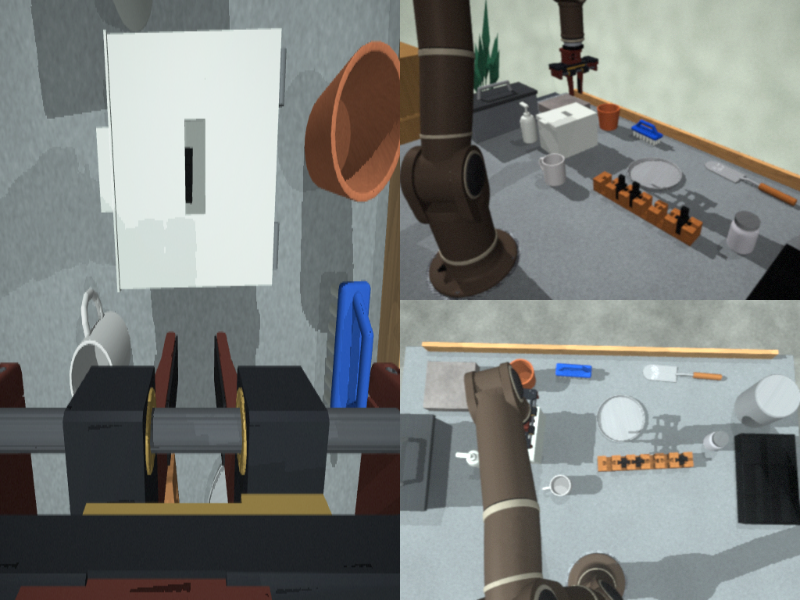

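The slim key went through and lies inside the caddy below the slot (black shape at the slot's front side); the lid is still shut. Next is the key at +87.

drive_tool(commands=[[30,0,0,0,0,0,-0.8],[30,-0.2,0,0,0,0,-0.6],[30,-0.85,-0.3,0,0,0,0],[30,-0.85,-0.3,0,0,0,0],[30,-0.85,-0.3,0,0,0,0],[30,-0.85,-0.3,0,0,0,0],[30,-0.85,-0.3,0,0,0,0],[30,-0.85,-0.3,0,0,0,0],[30,-0.85,-0.3,0,0,0,0],[30,-0.85,-0.3,0,0,0,0]])

```text
clock: 16.68
tcp_pos: [0.4868, -0.0552, 0.2625]
eef_rot: [-2.135, -2.305, -0.0]
ft_force: [0.7, -0.1, -0.9]
width: 0.03
gripper_force: 0.0
```

drive_tool(commands=[[30,-0.85,-0.3,0.2,0,0,0],[30,-0.3,0,0.4,0,0,0],[30,0,0,0.4,0,0,0],[30,0,0,0.4,0,0,0],[30,0,0,0.3,0,0,0],[30,0,0,0,0,0,0],[30,0,0,0,0,0,0],[30,0,0,0,0,0,0],[30,0,0,0,0,0,0],[30,0,0,0,0,0,0]])

```text
clock: 17.52
tcp_pos: [0.4789, -0.1017, 0.1954]
eef_rot: [2.137, 2.302, 0.002]
ft_force: [0.2, 0.1, 0.4]
width: 0.0295
gripper_force: 0.0
```

```bash
cat >> h.py <<'E'
def row(c,v0=20,v1=212):
    h=cv2.cvtColor(c['color'],cv2.COLOR_RGB2HSV).astype(int)
    o=(h[...,0]<20)&(h[...,1]>100)&(h[...,2]>70); o[:,:150]=0;o[:,350:]=0
    W=[]
    for v in range(v0,v1,3):
        us=np.flatnonzero(o[v])
        if len(us)<10: continue
        a=onz(c,us.min(),v,.05);b=onz(c,us.max()+1,v,.05); W.append([a[1],a[0],b[0]])
    W=np.array(W)
    if len(W)<3: return print("no row")
    ok=abs(W[:,2]-W[:,1]-.06)<.003; p=np.polyfit(W[ok,0],W[ok][:,1:].mean(1),1)
    print("row",ok.sum(),"x=%.4f %+.4f y"%(p[1],p[0]),"expected .4677 -.0664")
def bucket(c=None):
    c=c or shot('top'); g=cv2.cvtColor(c['color'],cv2.COLOR_RGB2HSV)
    return c
E
python3 - <<'E'
from h import *
to(.4743,-.0995,.062,3.8)
c=shot('wrist');row(c);cv2.imwrite('pics/w7.png',c['color'][:,:,::-1])
t=shot('top')
h=cv2.cvtColor(t['color'],cv2.COLOR_RGB2HSV)
for u,v in [(284,152),(270,140),(300,165),(250,120),(284,100)]: print(h[v,u])
cv2.imwrite('pics/x.png',cv2.resize(t['color'][90:230,200:400,::-1],(800,560),interpolation=cv2.INTER_CUBIC))
E
```

```text
t 17.52 tcp [ 0.4789 -0.1017  0.1954] yaw 4.27 tilt 0.08 turn 0.08 shift [ 0.063 -0.116  3.334] F [0.2 0.1 0.4] w 0.0295 q7 0.36
row 29 x=0.4678 -0.0657 y expected .4677 -.0664
[100  16 143]
[ 96  17 147]
[16 45 63]
[ 95  25 121]
[ 98  24 127]
```

View pics/x.png

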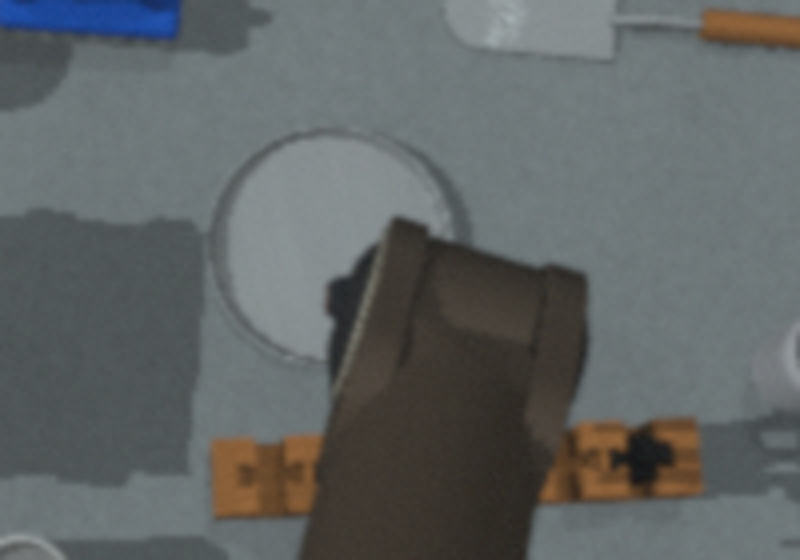

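The row hasn't moved and the bucket lid is still at about (284,153) in full-image pixels. I'll descend on the key.

drive_tool(commands=[[30,0.06,-0.12,0.3,0,0,0.08],[30,0,0,0.5,0,0,0],[30,0,0,0.6,0,0,0],[30,0,0,0.6,0,0,0],[30,0,0,0.6,0,0,0],[30,0,0,0.4,0,0,0],[30,0,0,0.3,0,0,0],[30,0,0,0,0,0,0],[30,0,0,0,0,0,0],[10,0,0,0,0,0,0]])

```text
clock: 18.45
tcp_pos: [0.4739, -0.1001, 0.0634]
eef_rot: [2.147, 2.292, 0.001]
ft_force: [-0.3, -0.0, 0.5]
width: 0.0259
gripper_force: 0.0
```

drive_tool(commands=[[8,0,0,0,0,0,0],[8,0,0,0,0,0,0],[8,0,0,0,0,0,0],[8,0,0,0,0,0,0],[8,0,0,-0.1,0,0,0],[8,0,0,-0.15,0,0,0],[8,0,0,-0.2,0,0,0],[8,0,0,-0.25,0,0,0],[8,0,0,-0.25,0,0,0],[8,0,0,-0.25,0,0,0]])

```text
clock: 19.28
tcp_pos: [0.4735, -0.1, 0.1119]
eef_rot: [2.147, 2.293, 0.001]
ft_force: [-0.7, -0.0, -0.2]
width: 0.0139
gripper_force: 20.0
```

drive_tool(commands=[[8,0,0,-0.3,0,0,0],[8,0,0,-0.5,0,0,0],[8,0,0,-0.5,0,0,0],[8,0,0,-0.4,0,0,0],[8,0,0,-0.2,0,0,0],[8,-0.5,0,0,0,0,0],[8,-0.5,0,0,0,0,0],[8,-0.5,0,0,0,0,0],[8,0,0,0,0,0,0],[8,0,0,0,0,0,0]])

```text
clock: 20.12
tcp_pos: [0.4769, -0.1607, 0.1867]
eef_rot: [-2.15, -2.291, 0.0]
ft_force: [-1.0, -0.8, -2.0]
width: 0.0138
gripper_force: 20.0
```

```bash
python3 - <<'E'
from h import *
to(.63,-.094,.2,3.8)
c=shot('wrist');cv2.imwrite('pics/w8.png',c['color'][:,:,::-1]);row(c)
E
```

```text
t 20.12 tcp [ 0.4769 -0.1607  0.1867] yaw 3.62 tilt 0.02 turn -0.03 shift [ 1.409  3.93  -0.333] F [-1.  -0.8 -2. ] w 0.0138 q7 0.5
row 38 x=0.4680 -0.0658 y expected .4677 -.0664
```

View pics/w8.png

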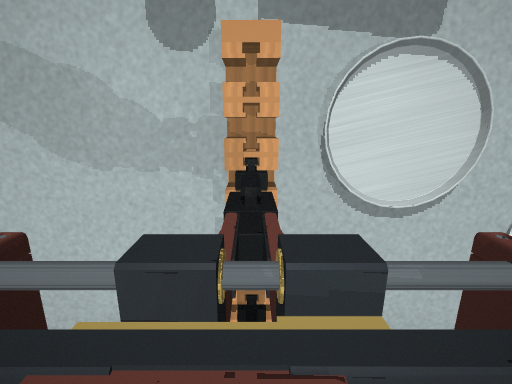

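The held key has cleared the row, which hasn't moved. The bucket lid's rim spans about u 323–492 and v 37–208, and its floor about u 328–482 and v 52–207.

```bash
python3 - <<'E'
from h import *
c=shot('wrist')
A=[onz(c,u,v,.014) for u,v in [(324,122),(491,122),(408,37),(408,208)]]
B=[onz(c,u,v,.004) for u,v in [(328,130),(482,130),(405,52),(405,207)]]
for P in (A,B): print(np.mean(P,0).round(4),(P[1]-P[0]).round(3),(P[2]-P[3]).round(3))
to(.65,-.09,.2,3.8)
E
```

```text
[ 0.6639 -0.084   0.014 ] [0.202 0.013 0.   ] [-0.042  0.2    0.   ]
[ 0.6679 -0.0923  0.004 ] [0.193 0.012 0.   ] [-0.039  0.188  0.   ]
t 20.22 tcp [ 0.4771 -0.159   0.1865] yaw 3.77 tilt 0.04 turn -0.0 shift [ 1.436  4.428 -0.338] F [ 0.5  0.3 -1.2] w 0.0135 q7 0.5
```

```bash
cat >> h.py <<'E'
def disc(c,u,v,tol=6):
    "flood the dish floor from a seed pixel, hull onto z=.004, circle"
    g=cv2.GaussianBlur(c['color'],(5,5),0); m=np.zeros((g.shape[0]+2,g.shape[1]+2),np.uint8)
    cv2.floodFill(g.copy(),m,(int(u),int(v)),0,(tol,)*3,(tol,)*3,cv2.FLOODFILL_MASK_ONLY|(255<<8))
    m=cv2.morphologyEx(m[1:-1,1:-1],cv2.MORPH_OPEN,np.ones((7,7)))
    cs,_=cv2.findContours(m,cv2.RETR_EXTERNAL,cv2.CHAIN_APPROX_NONE); k=max(cs,key=cv2.contourArea)
    w=np.array([onz(c,a,b,.004)[:2] for a,b in k[:,0]],np.float32)
    A=np.c_[2*w,np.ones(len(w))]; s=np.linalg.lstsq(A,(w**2).sum(1),rcond=None)[0]
    print("fit centre",s[:2].round(4),"r",np.sqrt(s[2]+s[:2]@s[:2]).round(4),"minenc",np.round(cv2.minEnclosingCircle(w),4) if 0 else cv2.minEnclosingCircle(w),"area",cv2.contourArea(k))
E
python3 - <<'E'
from h import *
c=shot('wrist')
for t in (3,4,6,8,10): disc(c,405,130,t)
t=shot('top')
for k in (4,6,8): disc(t,275,140,k)
E
```

```text
fit centre [ 0.6658 -0.0955] r 0.0917 minenc ((0.6656028628349304, -0.09807992726564407), 0.09621713310480118) area 16995.0
fit centre [ 0.6543 -0.0997] r 0.1706 minenc ((0.647698700428009, -0.09288019686937332), 0.21985459327697754) area 56373.5
fit centre [ 0.6531 -0.0977] r 0.1725 minenc ((0.647698700428009, -0.09288019686937332), 0.21985459327697754) area 56695.5
fit centre [ 0.6536 -0.0979] r 0.1724 minenc ((0.6503592133522034, -0.09007207304239273), 0.22026969492435455) area 56767.0
fit centre [ 0.4827 -0.1485] r 0.2487 minenc ((0.48288071155548096, -0.16786818206310272), 0.35674574971199036) area 112042.5
fit centre [0.6177 0.0331] r 0.7117 minenc ((0.6374641060829163, -0.012503021396696568), 1.052767038345337) area 164388.5
fit centre [ 0.6105 -0.0268] r 0.8226 minenc ((0.6374641060829163, -0.012503021396696568), 1.052767038345337) area 194839.0
fit centre [ 0.6024 -0.0099] r 0.8443 minenc ((0.6374641060829163, -0.012503021396696568), 1.052767038345337) area 195634.0
```

Bucket lid floor centre is about (0.665, −0.095). I'll place the keys in a triangle, the first one at (0.703, −0.095).

drive_tool(commands=[[8,0.15,0.5,0,0,0,0],[8,0.15,0.75,0,0,0,0],[8,0.15,0.75,0,0,0,0],[8,0.15,0.75,0,0,0,0],[8,0.15,0.75,0,0,0,0],[8,0.15,0.75,0,0,0,0],[8,0.15,0.75,0,0,0,0],[8,0.15,0.5,0,0,0,0],[8,0,0.24,0.2,0,0,0],[8,0,0,0.2,0,0,0]])

```text
clock: 21.15
tcp_pos: [0.7046, -0.0951, 0.1693]
eef_rot: [2.144, 2.296, 0.0]
ft_force: [-0.5, 0.0, -1.0]
width: 0.0143
gripper_force: 20.0
```

drive_tool(commands=[[8,0,0,0.5,0,0,0],[8,0,0,0.5,0,0,0],[8,0,0,0.3,0,0,0],[8,0,0,0.3,0,0,0],[8,0,0,0.2,0,0,0],[8,0,0,0,0,0,0],[8,0,0,0,0,0,0],[8,0,0,0,0,0,0],[8,0,0,0,0,0,0],[8,0,0,0,0,0,0]])

```text
clock: 21.98
tcp_pos: [0.7037, -0.097, 0.0996]
eef_rot: [2.147, 2.292, 0.002]
ft_force: [0.0, 0.4, 0.1]
width: 0.0139
gripper_force: 20.0
```

```bash
python3 - <<'E'
from h import *
to(.703,-.095,.0625,3.8)
E
```

```text
t 21.98 tcp [ 0.7037 -0.097   0.0996] yaw 3.76 tilt 0.08 turn -0.01 shift [ 0.05  -0.016  0.928] F [0.  0.4 0.1] w 0.0139 q7 0.44
```

drive_tool(commands=[[8,0.05,0,0.3,0,0,0],[8,0,0,0.25,0,0,0],[8,0,0,0.15,0,0,0],[8,0,0,0.1,0,0,0],[8,0,0,0.05,0,0,0],[8,0,0,0.03,0,0,0],[8,0,0,0.03,0,0,0],[8,0,0,0.02,0,0,0],[8,0,0,0,0,0,0],[8,0,0,0,0,0,0]])

```text
clock: 22.82
tcp_pos: [0.7033, -0.0949, 0.0617]
eef_rot: [2.147, 2.293, 0.001]
ft_force: [-0.5, -0.3, -0.1]
width: 0.0141
gripper_force: 20.0
```

drive_tool(commands=[[8,0,0,0.015,0,0,0],[8,0,0,0.015,0,0,0],[8,0,0,0.015,0,0,0],[8,0,0,0.015,0,0,0],[8,0,0,0.015,0,0,0],[8,0,0,0,0,0,0],[8,0,0,0,0,0,0],[8,0,0,0,0,0,0],[8,0,0,0,0,0,0],[8,0,0,0,0,0,0]])

```text
clock: 23.65
tcp_pos: [0.7034, -0.095, 0.0615]
eef_rot: [2.147, 2.293, 0.003]
ft_force: [-6.8, 1.2, 16.5]
width: 0.0143
gripper_force: 20.0
```

It is resting on the floor. I'll ease off, open and rise.

drive_tool(commands=[[8,0,0,-0.03,0,0,0],[8,0,0,-0.03,0,0,0],[16,0,0,0,0,0,0],[22,0,0,0,0,0,0],[30,0,0,0,0,0,0],[30,0,0,0,0,0,0],[30,0,0,-0.2,0,0,0],[30,0,0,-0.5,0,0,0],[30,0,0,-0.8,0,0,0],[30,0,0,-0.9,0,0,0]])

```text
clock: 24.48
tcp_pos: [0.7019, -0.0947, 0.1566]
eef_rot: [-2.146, -2.291, 0.004]
ft_force: [1.1, 0.4, 0.6]
width: 0.0303
gripper_force: 0.0
```

drive_tool(commands=[[30,0,0,-0.9,0,0,0],[30,0,-0.5,-0.3,0,0,0],[30,-0.2,-0.8,0,0,0,0],[30,-0.2,-0.8,0,0,0,0],[30,-0.2,-0.8,0,0,0,0],[30,-0.2,-0.8,0,0,0,0],[30,-0.2,-0.8,0,0,0,0],[30,-0.1,-0.8,0,0,0,0],[30,-0.1,-0.4,0,0,0,0],[30,0,0,0,0,0,0]])

```text
clock: 25.32
tcp_pos: [0.4754, -0.1594, 0.2057]
eef_rot: [-2.151, -2.288, -0.002]
ft_force: [-0.3, 0.3, 0.2]
width: 0.0303
gripper_force: 0.0
```

```bash
python3 - <<'E'
from h import *
to(.4782,-.157,.062,3.8)
c=shot('wrist');row(c);cv2.imwrite('pics/w9.png',c['color'][:,:,::-1])
t=shot('top')
cv2.imwrite('pics/m9.png',np.vstack([c['color'][:250,:,::-1],cv2.resize(t['color'][90:230,200:400,::-1],(512,340))]))
E
```

```text
t 25.32 tcp [ 0.4754 -0.1594  0.2057] yaw 3.54 tilt 0.09 turn -0.04 shift [0.049 0.074 3.592] F [-0.3  0.3  0.2] w 0.0303 q7 0.48
row 42 x=0.4680 -0.0664 y expected .4677 -.0664
```

View pics/m9.png

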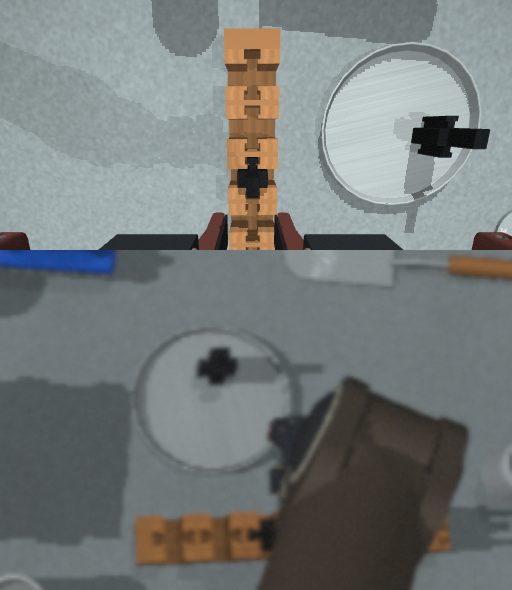

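The first thick key stands upright in the bucket lid, the row is in place and the next key is centred under the gripper. That used up the picture allowance, so from here I go by numbers. Grasping key +29.

drive_tool(commands=[[30,0.05,0.07,0.4,0,0,-0.04],[30,0,0,0.6,0,0,0],[30,0,0,0.6,0,0,0],[30,0,0,0.6,0,0,0],[30,0,0,0.6,0,0,0],[30,0,0,0.5,0,0,0],[30,0,0,0.25,0,0,0],[30,0,0,0,0,0,0],[30,0,0,0,0,0,0],[30,0,0,0,0,0,0]])

```text
clock: 26.25
tcp_pos: [0.4825, -0.1558, 0.0637]
eef_rot: [2.142, 2.297, 0.001]
ft_force: [-0.6, 0.2, 0.3]
width: 0.03
gripper_force: 0.0
```

drive_tool(commands=[[8,0,0,0,0,0,0],[8,0,0,0,0,0,0],[8,0,0,0,0,0,0],[8,0,0,0,0,0,0],[8,0,0,-0.1,0,0,0],[8,0,0,-0.15,0,0,0],[8,0,0,-0.2,0,0,0],[8,0,0,-0.25,0,0,0],[8,0,0,-0.25,0,0,0],[8,0,0,-0.25,0,0,0]])

```text
clock: 27.08
tcp_pos: [0.4806, -0.1554, 0.1116]
eef_rot: [-2.142, -2.297, 0.001]
ft_force: [-0.7, -0.5, -0.8]
width: 0.0139
gripper_force: 20.0
```

drive_tool(commands=[[8,0,0,-0.3,0,0,0],[8,0,0,-0.5,0,0,0],[8,0,0,-0.5,0,0,0],[8,0,0,-0.4,0,0,0],[8,0,0,-0.2,0,0,0],[8,0,0,0,0,0,0],[8,0,0,0,0,0,0],[8,0,0,0,0,0,0],[8,0,0,0,0,0,0],[8,0,0,0,0,0,0]])

```text
clock: 27.92
tcp_pos: [0.481, -0.1554, 0.186]
eef_rot: [-2.142, -2.297, 0.002]
ft_force: [0.3, -0.2, -0.8]
width: 0.0139
gripper_force: 20.0
```

```bash
python3 - <<'E'
from h import *
to(.64,-.060,.17,3.8)
c=shot('wrist');row(c)
for t in (2,3): disc(c,370,100,t)
h=c['color'].max(2)
k=(h<50);k[:, :300]=0;k[215:]=0
for ce,st,m in blobs(k,60): print(ce,st,onz(c,*ce,.05).round(3))
E
```

```text
t 27.92 tcp [ 0.481  -0.1554  0.186 ] yaw 3.99 tilt 0.08 turn 0.03 shift [2.117 4.126 0.395] F [ 0.3 -0.2 -0.8] w 0.0139 q7 0.5
row 38 x=0.4679 -0.0664 y expected .4677 -.0664
fit centre [ 0.6597 -0.0925] r 0.0804 minenc ((0.6660398840904236, -0.09685836732387543), 0.0955287367105484) area 12199.5
fit centre [ 0.6584 -0.0921] r 0.0826 minenc ((0.6658591628074646, -0.0979234054684639), 0.0963217243552208) area 13046.0
[454.3 142.1] [416, 121, 86, 43, 2394] [ 0.701 -0.094  0.05 ]
```

drive_tool(commands=[[8,0.2,0.4,0,0,0,0],[8,0.4,0.7,0,0,0,0],[8,0.4,0.8,0,0,0,0],[8,0.4,0.8,0,0,0,0],[8,0.4,0.7,0,0,0,0],[8,0.2,0.5,0,0,0,0],[8,0.12,0.23,0,0,0,0],[8,0,0,0.2,0,0,0],[8,0,0,0.2,0,0,0],[8,0,0,0,0,0,0]])

```text
clock: 28.8
tcp_pos: [0.6377, -0.0608, 0.1685]
eef_rot: [-2.143, -2.294, 0.005]
ft_force: [-0.4, 0.2, -0.6]
width: 0.0143
gripper_force: 20.0
```

drive_tool(commands=[[8,0,0,0.5,0,0,0],[8,0,0,0.5,0,0,0],[8,0,0,0.4,0,0,0],[8,0,0,0.4,0,0,0],[8,0,0,0.3,0,0,0],[8,0,0,0.2,0,0,0],[8,0,0,0.1,0,0,0],[8,0,0,0.1,0,0,0],[8,0,0,0,0,0,0],[8,0,0,0,0,0,0]])

```text
clock: 29.63
tcp_pos: [0.6405, -0.0596, 0.0714]
eef_rot: [2.142, 2.297, 0.001]
ft_force: [-0.8, 0.2, -0.5]
width: 0.014
gripper_force: 20.0
```

```bash
python3 - <<'E'
from h import *
to(.64,-.060,.0617,3.8)
E
```

```text
t 29.63 tcp [ 0.6405 -0.0596  0.0714] yaw 3.99 tilt 0.04 turn 0.03 shift [-0.01  -0.014  0.241] F [-0.8  0.2 -0.5] w 0.014 q7 0.42
```

drive_tool(commands=[[8,0,0,0.1,0,0,0],[8,0,0,0.06,0,0,0],[8,0,0,0.04,0,0,0],[8,0,0,0.03,0,0,0],[8,0,0,0.02,0,0,0],[8,0,0,0.015,0,0,0],[8,0,0,0.015,0,0,0],[8,0,0,0,0,0,0],[8,0,0,0,0,0,0],[8,0,0,0,0,0,0]])

```text
clock: 30.47
tcp_pos: [0.6402, -0.0595, 0.0609]
eef_rot: [-2.143, -2.297, -0.001]
ft_force: [-4.1, 1.0, 9.1]
width: 0.014
gripper_force: 20.0
```

drive_tool(commands=[[8,0,0,-0.02,0,0,0],[16,0,0,0,0,0,0],[22,0,0,0,0,0,0],[30,0,0,0,0,0,0],[30,0,0,0,0,0,0],[30,0,0,-0.2,0,0,0],[30,0,0,-0.6,0,0,0],[30,0,0,-0.9,0,0,0],[30,0,0,-0.9,0,0,0],[30,0,0,-0.9,0,0,0]])

```text
clock: 31.3
tcp_pos: [0.6399, -0.0597, 0.2024]
eef_rot: [-2.143, -2.297, 0.001]
ft_force: [0.7, -0.3, 0.2]
width: 0.0298
gripper_force: 0.0
```

drive_tool(commands=[[30,-0.3,-0.3,0,0,0,0],[30,-0.75,-0.5,0,0,0,0],[30,-0.75,-0.5,0,0,0,0],[30,-0.75,-0.5,0,0,0,0],[30,-0.75,-0.5,0,0,0,0],[30,-0.75,-0.5,0,0,0,0],[30,-0.75,-0.5,0,0,0,0],[30,-0.75,-0.5,0,0,0,0],[30,-0.7,-0.3,0,0,0,0],[30,-0.25,-0.1,0,0,0,0]])

```text
clock: 32.13
tcp_pos: [0.4877, -0.3356, 0.2017]
eef_rot: [2.148, 2.29, -0.002]
ft_force: [-0.3, -0.7, 0.3]
width: 0.0299
gripper_force: 0.0
```

```bash
python3 - <<'E'
from h import *
to(.4896,-.330,.062,3.8)
c=shot('wrist');row(c); import pickle;pickle.dump(c,open('w10.pkl','wb'))
h=c['color'].max(2)
k=(h<50);k[230:]=0
for ce,st,m in blobs(k,60): print(ce,st,onz(c,*ce,.05).round(3))
E
```

```text
t 32.13 tcp [ 0.4877 -0.3356  0.2017] yaw 3.65 tilt 0.14 turn -0.03 shift [0.145 0.056 3.491] F [-0.3 -0.7  0.3] w 0.0299 q7 0.86
row 43 x=0.4678 -0.0666 y expected .4677 -.0664
[251.5 176. ] [236, 155, 32, 41, 825] [ 0.489 -0.331  0.05 ]
[224.1 223.6] [221, 215, 6, 15, 64] [ 0.459 -0.393  0.05 ]
[276.8 223.3] [275, 215, 6, 15, 62] [ 0.525 -0.389  0.05 ]
```

drive_tool(commands=[[30,0.14,0.05,0.4,0,0,0],[30,0,0,0.6,0,0,0],[30,0,0,0.6,0,0,0],[30,0,0,0.6,0,0,0],[30,0,0,0.6,0,0,0],[30,0,0,0.4,0,0,0],[30,0,0,0.25,0,0,0],[30,0,0,0,0,0,0],[30,0,0,0,0,0,0],[30,0,0,0,0,0,0]])

```text
clock: 33.02
tcp_pos: [0.4933, -0.3248, 0.0635]
eef_rot: [2.141, 2.297, 0.001]
ft_force: [0.5, -0.4, -0.1]
width: 0.0298
gripper_force: 0.0
```

drive_tool(commands=[[8,0,0,0,0,0,0],[8,0,0,0,0,0,0],[8,0,0,0,0,0,0],[8,0,0,0,0,0,0],[8,0,0,-0.1,0,0,0],[8,0,0,-0.15,0,0,0],[8,0,0,-0.2,0,0,0],[8,0,0,-0.25,0,0,0],[8,0,0,-0.25,0,0,0],[8,0,0,-0.25,0,0,0]])

```text
clock: 33.85
tcp_pos: [0.4925, -0.3249, 0.1117]
eef_rot: [2.143, 2.297, 0.0]
ft_force: [-0.3, -0.0, -1.0]
width: 0.0139
gripper_force: 20.0
```

drive_tool(commands=[[8,0,0,-0.3,0,0,0],[8,0,0,-0.5,0,0,0],[8,0,0,-0.5,0,0,0],[8,0,0,-0.4,0,0,0],[8,0,0,-0.3,0,0,0],[8,0.3,0,0,0,0,0],[8,0.6,0,0,0,0,0],[8,0.6,0,0,0,0,0],[8,0.5,0,0,0,0,0],[8,0,0,0,0,0,0]])

```text
clock: 34.68
tcp_pos: [0.4871, -0.2393, 0.1896]
eef_rot: [-2.135, -2.301, -0.003]
ft_force: [1.0, 0.4, -0.8]
width: 0.0139
gripper_force: 20.0
```

```bash
python3 - <<'E'
from h import *
to(.64,-.130,.17,3.8)
c=shot('wrist');row(c);t=shot('top')
for k in (2,3): disc(c,370,80,k)
h=c['color'].max(2)
k=(h<50);k[:, :300]=0;k[215:]=0
for ce,st,m in blobs(k,60): print(ce,st,onz(c,*ce,.05).round(3))
h=t['color'].max(2); k=h<45; k[:110]=0;k[225:]=0;k[:,:235]=0;k[:,390:]=0
for ce,st,m in blobs(k,20): print('top',ce,st,onz(t,*ce,.05).round(3))
import pickle;pickle.dump((c,t),open('p11.pkl','wb'))
E
```

```text
t 34.68 tcp [ 0.4871 -0.2393  0.1896] yaw 4.29 tilt 0.2 turn 0.08 shift [2.472 3.995 0.497] F [ 1.   0.4 -0.8] w 0.0139 q7 0.7
row 40 x=0.4674 -0.0711 y expected .4677 -.0664
fit centre [ 0.609  -0.1094] r 0.0461 minenc ((0.6134905815124512, -0.10914340615272522), 0.0702415406703949) area 3494.0
fit centre [ 0.6593 -0.1825] r 0.1482 minenc ((0.6547554731369019, -0.18527735769748688), 0.21239003539085388) area 30588.5
[412.5  23.7] [378, 0, 78, 57, 2664] [ 0.638 -0.064  0.05 ]
[465.6  61.6] [424, 37, 88, 54, 2986] [ 0.701 -0.094  0.05 ]
top [284.7 137.7] [278, 132, 14, 13, 108] [ 0.694 -0.093  0.05 ]
top [365.2 157.9] [357, 145, 21, 25, 100] [ 0.633 -0.349  0.05 ]
top [274.4 156.2] [268, 150, 13, 13, 97] [ 0.632 -0.06   0.05 ]
top [340.6 196.3] [333, 181, 15, 26, 127] [ 0.508 -0.27   0.05 ]
```

Both placed keys still stand where I put them. Now the last one.

drive_tool(commands=[[8,0.3,0.4,0,0,0,0.08],[8,0.45,0.7,0,0,0,0],[8,0.45,0.75,0,0,0,0],[8,0.45,0.75,0,0,0,0],[8,0.45,0.7,0,0,0,0],[8,0.3,0.45,0,0,0,0],[8,0.12,0.2,0,0,0,0],[8,0,0,0.2,0,0,0],[8,0,0,0.3,0,0,0],[8,0,0,0,0,0,0]])

```text
clock: 35.62
tcp_pos: [0.6354, -0.1363, 0.1675]
eef_rot: [-2.153, -2.283, 0.005]
ft_force: [-0.8, -0.3, -1.7]
width: 0.014
gripper_force: 20.0
```

drive_tool(commands=[[8,0,0,0.5,0,0,0],[8,0,0,0.5,0,0,0],[8,0,0,0.4,0,0,0],[8,0,0,0.4,0,0,0],[8,0,0,0.3,0,0,0],[8,0,0,0.2,0,0,0],[8,0,0,0.1,0,0,0],[8,0,0,0,0,0,0],[8,0,0,0,0,0,0],[8,0,0,0,0,0,0]])

```text
clock: 36.45
tcp_pos: [0.6387, -0.1348, 0.0754]
eef_rot: [2.152, 2.288, 0.001]
ft_force: [-0.2, 0.8, -0.8]
width: 0.0141
gripper_force: 20.0
```

```bash
python3 - <<'E'
from h import *
to(.64,-.127,.0617,3.8)
E
```

```text
t 36.45 tcp [ 0.6387 -0.1348  0.0754] yaw 3.51 tilt 0.08 turn -0.05 shift [0.194 0.044 0.342] F [-0.2  0.8 -0.8] w 0.0141 q7 0.54
```

drive_tool(commands=[[8,0.1,0.02,0,0,0,0],[8,0.09,0.02,0.05,0,0,0],[8,0,0,0.1,0,0,0],[8,0,0,0.06,0,0,0],[8,0,0,0.06,0,0,0],[8,0,0,0.04,0,0,0],[8,0,0,0.03,0,0,0],[8,0,0,0.02,0,0,0],[8,0,0,0,0,0,0],[8,0,0,0,0,0,0]])

```text
clock: 37.28
tcp_pos: [0.6392, -0.1271, 0.0605]
eef_rot: [-2.152, -2.288, -0.0]
ft_force: [-2.8, 0.7, 5.1]
width: 0.0141
gripper_force: 20.0
```

Contact. I'll release, rise and move clear for a final check.

drive_tool(commands=[[8,0,0,0,0,0,0],[16,0,0,0,0,0,0],[22,0,0,0,0,0,0],[30,0,0,0,0,0,0],[30,0,0,0,0,0,0],[30,0,0,-0.2,0,0,0],[30,0,0,-0.6,0,0,0],[30,0,0,-0.9,0,0,0],[30,0,0,-0.9,0,0,0],[30,0,0,-0.9,0,0,0]])

```text
clock: 38.12
tcp_pos: [0.639, -0.127, 0.202]
eef_rot: [-2.153, -2.288, 0.001]
ft_force: [0.4, -0.1, 0.4]
width: 0.0301
gripper_force: 0.0
```

drive_tool(commands=[[30,0,-0.5,-0.5,0,0,0],[30,0,-0.9,0,0,0,0],[30,0,-0.9,0,0,0,0],[30,0,-0.9,0,0,0,0],[30,0,-0.9,0,0,0,0],[30,0,-0.5,0,0,0,0],[30,0,0,0,0,0,0],[30,0,0,0,0,0,0],[30,0,0,0,0,0,0],[30,0,0,0,0,0,0]])

```text
clock: 38.95
tcp_pos: [0.4569, -0.138, 0.2203]
eef_rot: [2.151, 2.289, 0.0]
ft_force: [-0.0, -0.4, 0.2]
width: 0.0298
gripper_force: 0.0
```

```bash
python3 - <<'E'
from h import *
import pickle
to(.5,-.1,.2,3.8)
c=shot('wrist');row(c);t=shot('top');pickle.dump((c,t),open('p12.pkl','wb'))
h=c['color'].max(2); k=(h<50);k[225:]=0
for ce,st,m in blobs(k,60): print('wrist',ce,st,onz(c,*ce,.05).round(3))
h=t['color'].max(2); k=h<45; k[:110]=0;k[225:]=0;k[:,:235]=0;k[:,390:]=0
for ce,st,m in blobs(k,20): print('top',ce,st,onz(t,*ce,.05).round(3))
# dish: lid floor hull in wrist view
for q in (2,3): disc(c,370,110,q)
# dark-edge outer circle in top view
g=cv2.cvtColor(t['color'],cv2.COLOR_RGB2GRAY)
print(cv2.HoughCircles(cv2.GaussianBlur(cv2.resize(g[100:210,230:350],None,fx=4,fy=4,interpolation=cv2.INTER_CUBIC),(9,9),2),cv2.HOUGH_GRADIENT,2,400,param1=60,param2=20,minRadius=105,maxRadius=140))
k0=pickle.load(open('k0.pkl','rb'))
g0=cv2.cvtColor(k0['top']['color'],cv2.COLOR_RGB2GRAY)
print(cv2.HoughCircles(cv2.GaussianBlur(cv2.resize(g0[100:210,230:350],None,fx=4,fy=4,interpolation=cv2.INTER_CUBIC),(9,9),2),cv2.HOUGH_GRADIENT,2,400,param1=60,param2=20,minRadius=105,maxRadius=140))
E
```

```text
t 38.95 tcp [ 0.4569 -0.138   0.2203] yaw 3.55 tilt 0.06 turn -0.04 shift [0.877 1.137 0.508] F [-0.  -0.4  0.2] w 0.0298 q7 0.4
row 33 x=0.4676 -0.0705 y expected .4677 -.0664
wrist [427.8 139.6] [375, 103, 114, 70, 3539] [ 0.671 -0.078  0.05 ]
wrist [392.1 180.6] [366, 159, 56, 40, 1517] [ 0.637 -0.131  0.05 ]
top [284.7 137.8] [278, 132, 14, 13, 112] [ 0.693 -0.093  0.05 ]
top [274.4 156.3] [268, 151, 13, 12, 96] [ 0.632 -0.06   0.05 ]
top [296.4 156.9] [289, 151, 15, 13, 121] [ 0.632 -0.13   0.05 ]
top [307.6 176.6] [300, 160, 17, 32, 105] [ 0.569 -0.166  0.05 ]
fit centre [ 0.6145 -0.0497] r 0.0149 minenc ((0.6160781979560852, -0.04850903898477554), 0.01940343715250492) area 350.0
fit centre [ 0.6153 -0.0498] r 0.0159 minenc ((0.6173744797706604, -0.04908507317304611), 0.020807519555091858) area 405.0
[[[205.  307.  127.8]]]
None
```

```bash
python3 - <<'E'
from h import *
import pickle
t=pickle.load(open('p12.pkl','rb'))[1]['color'].astype(int); a=pickle.load(open('k0.pkl','rb'))['top']['color'].astype(int); s=shot('side')['color'].astype(int); s0=pickle.load(open('k0.pkl','rb'))['side']['color'].astype(int)
def d(p,q,n,x0,y0,x1,y1): print(n,(abs(p-q).max(2)[y0:y1,x0:x1]>30).sum())
d(t,a,'dish left/top rim',245,115,270,185); d(t,a,'dish top',265,115,320,131);d(t,a,'dish right',305,125,325,150)
d(t,a,'mug',180,222,222,252);d(t,a,'pump',70,190,112,215);d(t,a,'jar',390,165,425,195);d(t,a,'edging left end',250,198,275,222);d(t,a,'edging right end',370,190,380,220)
d(s,s0,'jar side',415,265,465,330);d(s,s0,'mug side',178,192,215,240)
# caddy lid in current top view: front edge rows
g=t[:,:,1]
m=np.zeros(g.shape,bool);m[125:215,100:190]=g[125:215,100:190]>150
c=pickle.load(open('p12.pkl','rb'))[1]
print(g[170,125:165:10], rect(c,m,.155))
E
```

```text
dish left/top rim 389
dish top 7
dish right 20
mug 33
pump 0
jar 51
edging left end 0
edging right end 8
jar side 114
mug side 79
[194 194 126 123] ((555.7469482421875, 308.71575927734375), (150.46115112304688, 219.48423767089844), 86.41663360595703)
```

The dish's left rim shows a difference, so I'll compare its edge profiles to rule out a knock.

```bash
python3 - <<'E'
from h import *
import pickle
P=pickle.load(open('p12.pkl','rb'));t=P[1]['color'][:,:,1]; a=pickle.load(open('k0.pkl','rb'))['top']['color'][:,:,1]
for v in (140,146,152): print(v,'old',a[v,246:268],'\n    new',t[v,246:268])
print('top col 284 old',a[116:130,284],'new',t[116:130,284]); print('right row 145 old',a[145,308:322],'new',t[145,308:322])
w=P[0]['color'].max(2)
print('wrist row110',w[110,300:372:3],'\nwrist right row 60', w[60,440:500:3])
E
```

```text
140 old [112 113 115 115 116 115 119 120 101  90  94 100 113 126 136 137 138 138
 137 137 137 138] 
    new [117 116 118 120 120 122 124 126 109  95  98 104 117 132 143 145 144 145
 145 144 143 144]
146 old [ 85  92 101 107 107 110 102  90  91  98 106 124 134 135 137 137 139 137
 138 140 137 137] 
    new [ 86  88  97 111 121 122 109  96  97 104 112 130 140 141 145 145 145 145
 144 145 143 145]
152 old [ 79  84  84  83  83  83  81  87  94  99 102 109 122 131 136 135 138 136
 139 138 139 137] 
    new [ 89  89  88  88  94 104  97  96 101 105 114 131 140 142 143 144 145 145
 147 145 145 140]
top col 284 old [119 121 119 117 114 110 103 103 116 130 136 138 137 139] new [124 127 125 125 121 116 109 110 122 137 144 144 143 129]
right row 145 old [135 134 127 122 109  93  86  85  88 102 111 116 117 117] new [140 138 133 128 111  97  90  88  93 105 116 119 121 123]
wrist row110 [175 177 183 182 176 179 181 180 173 184 179 161 162 165 218 122 216 214
 215 217 193 192 191 194] 
wrist right row 60 [180 169 170 173 168 172 172 177 176 170 169 173 173 167 172 176 171 171
 168 177]
```

The dish's edges line up exactly, so the difference is only shadow. All three thick keys stand inside it, the lid is shut and the row is empty. Handing in.

```bash
python3 -c "
from h import *
print(workorder.sign_off())"
```

```text
the job is handed in; nothing more can be done
None
```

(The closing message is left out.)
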